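# Zero the coating gauge and hold it on the baking tin's red spot

### The job

We are checking the non-stick coat of the baking tin that lies on the sloping stand. Take the orange gauge out of its holder, zero it by pressing its spring tip upright onto the bare steel disc of the yellow plate for about a second, then press the tip on the red spot of the tin, gauge square to the sloping tin, lightly enough that the spring tip is about half pushed in and never hard. Finish like that, still gripping the gauge and holding its tip on the spot, and leave the napkin holder, sachet box, cup and jar where they are.

Things in the scene. Friction and masses are not known exactly. Their poses are not given: they have to be found in the camera images.
- gauge: Loose gauge, 0.14 kg, 145 mm long. Orange body 28 x 28 mm, 40 to 130 mm above the origin (grip two opposite flats, about 95 mm up); below it a barrel 18 mm across down to the origin; the spring tip sticks out 15 mm more. z runs from tip to display, x and y square to the flats. Starts upright in the holder, origin 25 mm above the table; lift 60 mm straight up to clear it.
- gauge_tip (a point): Lowest point of the gauge's brass spring tip (ball end of 5 mm radius), on the gauge's z axis, 15 mm below the gauge's origin when not pressed.
- plunger (a joint): How far the spring tip is pushed into the gauge, m: 0 free, 0.010 fully in. The spring needs 1 N to start and 0.4 N more per mm, so 3 N at half way and 5 N fully in.
- holder: Fixed grey block 70 x 70 x 65 mm high with a vertical hole of 22 mm diameter through its middle, in which the gauge stands. Origin: centre of the underside.
- zero_top (a point): Centre of the top face of the zero plate's bare steel disc (50 mm diameter), 20 mm above the table; the disc lies level in the middle of a fixed yellow base 80 x 80 x 12 mm.
- zero_plate: The zero plate: yellow base with the steel disc. Origin: centre of the underside, z up.
- tin: Dark flat baking tin 200 x 280 mm, fixed on a plywood stand and sloping 20 degrees up away from its low edge, which is on the robot's side. Origin: centre of its underside. z is square to the tin, out of its upper face; x runs up the slope, y across it. The floor's upper face is 8 mm above the origin; the rim stands 10 mm above that face.
- spot_red: Centre of the red spot, on the tin's upper face: a red disc 20 mm in diameter in a white ring of 28 mm. Flat sticker, no height to speak of. Its own axes are NOT tilted with the tin (z is vertical): take the slope from tin.
- spot_blue: Centre of the blue spot, like the red one, elsewhere on the tin: not the one to measure.
- napkins: Bystander: loose steel napkin holder 106 x 90 x 127 mm high. Origin: centre of the underside.
- sachets: Bystander: loose green open box 80 x 110 x 60 mm with paper sachets up to 75 mm high. Origin: centre of the underside.
- cup: Bystander: loose white cup 68 mm wide, 58 mm high, mouth up, no handle. Origin: centre of the underside.
- jar: Bystander: loose jar 60 mm in diameter, 85 mm high, red cap. Origin: centre of the underside.
Not all that is in view belongs to the job. What is shaped like the zero_plate but blue is not meant.

How it is judged:
By the outcome, as a careful person would: the job done as asked, in the order asked, and still so for the second after the job is handed in, while the arm keeps its last pose, push and grip.
It also fails if it takes over 40 s, if anything falls off the work surface, if the arm or the gripper's body presses on something with over 40 N, if the wrist force passes 120 N, or if a joint passes its speed limit or range.

### The arm

A 7-joint arm with a two-finger parallel gripper is mounted at the origin on the work surface. World frame = base frame: x ahead of the robot, y to its left, z up, the work surface at z = 0. Lengths are in m, angles in rad, forces in N, time in s.
With the tool pointing down it reaches from about 0.425 to 0.95 m from the base axis. Payload 4.7 kg.
Tool frame: the origin (TCP) lies midway between the tips of the shut fingers; the grasp point (between the pads) lies 19 mm behind it; z points along the fingers, y is the line along which they close (so a half turn about z gives the same grasp; the last joint's range is limited). The gripper opens to 85 mm and grips with 20 to 120 N. Pads are 22 mm wide; open, the fingers measure 114 mm over their backs; the gripper's body (76 mm by 85 mm) begins 54 mm behind the grasp point. The pads swing forward as they close: fully open they stand 13 mm farther back than shut.
Start: joints at [1.145, 0.469, -0.049, 1.532, 0.024, 1.141, -0.082], TCP at [0.261, -0.623, 0.231] pointing down, gripper open.
Joint ranges: [-2.59, 2.59], [-0.33, 1.99], [-1.39, 1.29], [0.1, 2.45], [-1.04, 4.18], [0.21, 1.99], [-2.66, 2.66]. Speed limits (rad/s): [2.57, 2.57, 3.14, 3.14, 3.14, 3.14, 3.14].

### API

Orientations are given as [roll, pitch, yaw] about the fixed x, y, z axes, in that order (R = Rz(yaw) Ry(pitch) Rx(roll)).
In Python, from station import observe, vision, hand_in gives the robot as it stands.
- The arm moves only by the shell command python3 -m pendant 'ROWS' [FORCE]. ROWS is JSON, a list of rows, each an object with "travel": the shift along the tool's x, y, z in mm, a list of three; "angular": the turn, a rotation vector about the tool's x, y, z in degrees, a list of three; "fingers": the finger opening in mm, from 0 to 85.4. In form: [{"travel": [dx, dy, dz], "angular": [wx, wy, wz], "fingers": fingers}, ...]. A call has 1 to 12 rows; each row shifts and turns the commanded pose from where the row before left it, along the tool's axes as they then stand; what a row does not reach is not made up. A row lasts 1/10 s, in which the tool goes at most 50 mm and 8.59 degrees, less where a joint would pass 70% of its speed; a pose out of reach is approached as far as the arm can. A call is refused whole if a number of a shift passes 50 or a number of a turn 8.59, either way. A call with a gripper value outside its range is refused whole. The fingers move at their own pace and stop on an object; FORCE is the grip in N (left out, the last holds). Time passes only in rows, so rows that do not move let the fingers close. It gives the time, the measured TCP pose, the force, the opening and the grip force at its end, in the units of the state.
- observe(): the state, without advancing time (a new reading comes with each control period).
- vision.capture(name): name is "scene" or "top" or "wrist"; returns (picture, depth): 400x640x3 uint8, red, green, blue; 400x640 float32, m along the optical axis (not along the pixel's ray), 0 where there is no reading.
- vision.calibration(name): a dict with "intrinsics" (3x3 intrinsics, pixels), "extrinsics" (4x4, takes a point from camera to world coordinates). Camera axes: x right, y up, looking along -z (the intrinsics and any distortion apply to the point x, -y, -z); pixel columns grow to the right and rows downward; lengths in m; the calibration is good to about 2 mm. A picture is of the moment at which its call begins: read the wrist's pose just before it. calibration takes no time and is no camera call; for the wrist camera it gives the pose at the moment of the call.
- hand_in(): hands the job in; it is judged then, once.
The state is a dict: "t": time; "joint_pos": joint angles; "dq": joint speeds; "joint_efforts": joint torques, N m; "eef_pos": TCP position; "tool_rot": TCP orientation; "force": force on the tool from outside, world axes, zero at the start; "moment": the same for the moment, N m; "grip_width": finger opening in m; "gripper_force": force on a finger pad.
Only numpy, scipy, OpenCV 4.12 (cv2) and the standard library are available. Lean on these libraries where they do the work, as an engineer would, in place of code of your own. Each camera call takes 0.05 s, during which the arm holds its last target. There are 200 camera calls.

## Working session

There is one attempt and no reset: what is moved stays moved. The work goes in short steps, Python scripts to look and compute and a shell command to move; the robot and the scene stay as the last step left them, time stands still between calls to the robot, and variables do not carry over. Pictures are saved under pics/ and viewed, at most 10 in all, crops included, and the job is handed in when it is done.

```bash
mkdir -p pics; ls; cat > h.py <<'E'
import numpy as np, cv2
from station import observe, vision
def ray(c,u,v):
    K=np.array(c["intrinsics"]);T=np.array(c["extrinsics"])
    d=np.array([(u-K[0,2])/K[0,0],-(v-K[1,2])/K[1,1],-1.0])
    return T[:3,3],T[:3,:3]@d
def onz(c,u,v,z):
    o,d=ray(c,u,v);return o+d*(z-o[2])/d[2]
def pt(c,u,v,dep):
    o,d=ray(c,u,v);return o+d*dep
E
python3 - <<'E'
from h import *
s=observe();print({k:np.round(s[k],3) for k in s})
for n in("scene","top"):
    p,d=vision.capture(n);c=vision.calibration(n)
    cv2.imwrite(f"pics/{n}0.png",p[:,:,::-1]);np.savez(f"{n}0.npz",p=p,d=d,K=c["intrinsics"],T=c["extrinsics"])
    print(n,c.keys(),np.round(c["intrinsics"],1),np.round(c["extrinsics"],3))
E
```

```text
pics
{'t': np.float64(0.0), 'joint_pos': array([ 1.145,  0.469, -0.049,  1.534,  0.024,  1.141, -0.082]), 'dq': array([-0.001, -0.   ,  0.   , -0.001, -0.   ,  0.002,  0.   ]), 'joint_efforts': array([ 0.0000e+00, -5.1031e+01, -4.7000e-02, -2.3772e+01,  1.1000e-02,
        7.0000e-03, -0.0000e+00]), 'eef_pos': array([ 0.261, -0.622,  0.23 ]), 'tool_rot': array([-3.14 ,  0.   ,  0.397]), 'force': array([ 0.261, -0.902,  0.772]), 'moment': array([-0.039,  0.011,  0.015]), 'gripper_force': np.float64(0.0), 'grip_width': np.float64(0.085)}
scene dict_keys(['intrinsics', 'extrinsics']) [[504.1   0.  319.5]
 [  0.  504.1 202.1]
 [  0.    0.    1. ]] [[-0.039 -0.654  0.755  1.866]
 [ 0.999 -0.041  0.016 -0.004]
 [ 0.021  0.755  0.655  1.185]
 [ 0.     0.     0.     1.   ]]
top dict_keys(['intrinsics', 'extrinsics']) [[485.7   0.  315.4]
 [  0.  485.7 202. ]
 [  0.    0.    1. ]] [[ 0.01   0.981 -0.195  0.319]
 [-1.     0.011  0.006 -0.019]
 [ 0.008  0.195  0.981  1.3  ]
 [ 0.     0.     0.     1.   ]]
```

View pics/scene0.png

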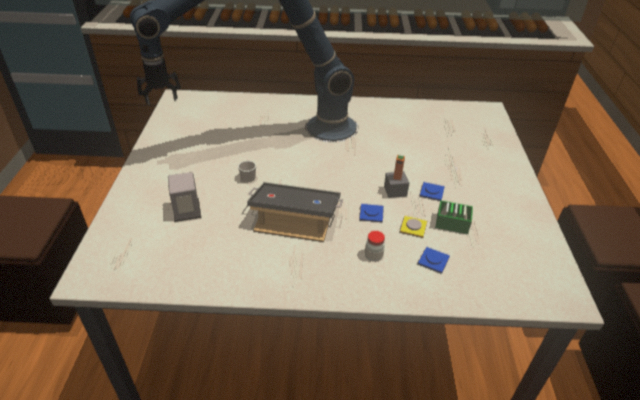

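View pics/top0.png

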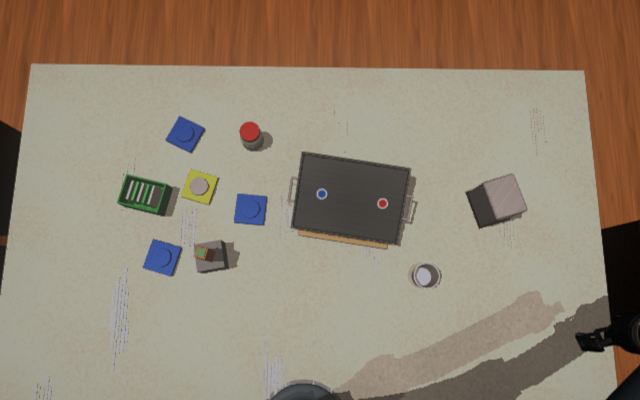

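The scene view shows the gauge (398,168) in its grey holder, the yellow plate (414,226) among three blue lookalikes, and the tin with two spots. In the top view the candidates for the zero plate are yellow (200,186) and blue (185,134), (250,209) and (162,257); yellow fits. The candidate spots are red (383,203) and blue (322,194); red fits.

```bash
python3 - <<'E'
from h import *
z=np.load("top0.npz");p,d=z["p"],z["d"];c=dict(intrinsics=z["K"],extrinsics=z["T"])
a=np.hstack([cv2.resize(p[160:280,150:250],None,fx=4,fy=4,interpolation=2),cv2.resize(p[160:280,300:400],None,fx=4,fy=4,interpolation=2)])
cv2.imwrite("pics/crop0.png",a[:,:,::-1])
hsv=cv2.cvtColor(p,cv2.COLOR_RGB2HSV)
def blobs(m,name):
    n,l,s,ce=cv2.connectedComponentsWithStats(m.astype(np.uint8))
    for i in range(1,n):
        if s[i,4]>15: print(name,s[i],np.round(ce[i],1))
H,S,V=[hsv[...,i].astype(int) for i in range(3)]
blobs((H>22)&(H<35)&(S>150)&(V>80),"yellow")
blobs(((H<8)|(H>172))&(S>150)&(V>80)&(np.arange(640)[None]>200)&(np.arange(640)[None]<450)&(np.arange(400)[:,None]>100),"red")
blobs((H>3)&(H<20)&(S>110)&(np.arange(640)[None]<260)&(np.arange(640)[None]>180)&(np.arange(400)[:,None]>100),"orange")
# yellow plate
m=((H>22)&(H<35)&(S>150)&(V>80)).astype(np.uint8);m[:,:150]=0;m[:,250:]=0
cn=max(cv2.findContours(m,0,2)[0],key=cv2.contourArea);r=cv2.minAreaRect(cn);print("plate rect",r,onz(c,*r[0],.012),"depthpt",pt(c,200,186,d[186,200]))
# tin plane
us,vs=np.meshgrid(range(312,398,3),range(172,222,3))
P=np.array([pt(c,u,v,d[v,u]) for u,v in zip(us.ravel(),vs.ravel()) if d[v,u]>0])
A=np.c_[P[:,:2],np.ones(len(P))];k=np.linalg.lstsq(A,P[:,2],rcond=None)[0]
r_=P[:,2]-A@k;g=abs(r_)<.005;k=np.linalg.lstsq(A[g],P[g,2],rcond=None)[0]
n=np.array([-k[0],-k[1],1]);n/=np.linalg.norm(n);print("plane",k,"slope",np.degrees(np.arccos(n[2])),"upslope yaw",np.degrees(np.arctan2(k[1],k[0])),np.std(r_[g]))
for nm,(u,v) in dict(red=(383,203),blue=(322,194)).items():
    o,dd=ray(c,u,v);t=(k@[o[0],o[1],1]-o[2])/(dd[2]-k[0]*dd[0]-k[1]*dd[1]);print(nm,o+t*dd)
for u,v in((204,254),(202,254),(215,255),(225,265),(220,255)): print(u,v,d[v,u],pt(c,u,v,d[v,u]))
E
```

```text
yellow [182 170  35  30 289] [198.3 183.9]
red [240 122  19  19 284] [249.1 131.1]
red [379 200   7   7  35] [382.1 203.1]
orange [194 246  15  14  69] [201.5 252.6]
plate rect ((199.20001220703125, 186.89999389648438), (27.51181411743164, 27.51181411743164), 18.434946060180664) [0.61282003 0.28947455 0.012     ] depthpt [0.61252168 0.28452924 0.02427792]
plane [ 0.35847284 -0.05539125 -0.13827632] slope 19.93708153169317 upslope yaw -8.783877986368296 0.002288327230259073
red [ 0.56155719 -0.20002149  0.07410612]
blue [ 0.58364374 -0.04281928  0.07331592]
204 254 1.1380131 [0.41848782 0.2343679  0.15756442]
202 254 1.1359204 [0.41825911 0.23858033 0.15962754]
215 255 1.2312192 [0.42444462 0.22716923 0.06376152]
225 265 1.2349623 [0.40007167 0.20220962 0.05525177]
220 255 1.2317612 [0.42461365 0.214597   0.06331738]
```

View pics/crop0.png

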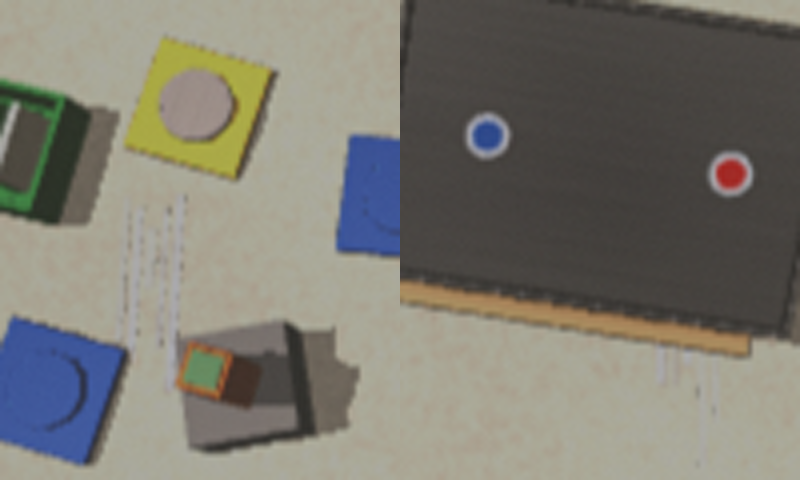

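The crop confirms the yellow plate with bare disc at (198,105) in the crop, the orange gauge at (205,371) and the red spot at (730,174).

```bash
cat >> h.py <<'E'
from scipy.spatial.transform import Rotation as Ro
def go(pos,rpy=None,p0=None,r0=None):
    "tool-axes shift (mm) at present orientation, and turn (deg) tool axes"
    s=observe();p0=np.array(s["eef_pos"] if p0 is None else p0);R0=Ro.from_euler("xyz",s["tool_rot"] if r0 is None else r0)
    print("shift",np.round(R0.inv().apply(np.array(pos)-p0)*1000,1),end=" ")
    if rpy is not None:
        R1=rpy if isinstance(rpy,Ro) else Ro.from_euler("xyz",rpy)
        print("turn",np.round((R0.inv()*R1).as_rotvec(degrees=True),2),end="")
    print()
E
python3 - <<'E'
from h import *
z=np.load("top0.npz");c=dict(intrinsics=z["K"],extrinsics=z["T"])
print(onz(c,201.3,252.8,.155), "disc",onz(c,199.3,186.2,.02))
go([.5,-.3,.3]); go([.42,.2,.3],p0=[.5,-.3,.3])
E
```

```text
[0.42145955 0.24142068 0.155     ] disc [0.61293217 0.28740022 0.02      ]
shift [ 345.2 -204.7  -69.3] 
shift [ 119.4 -492.1    0.9]
```

```bash
python3 -m pendant '[{"travel":[38,-23,-8],"angular":[0,0,0],"fingers":85},{"travel":[38,-23,-8],"angular":[0,0,0],"fingers":85},{"travel":[38,-23,-8],"angular":[0,0,0],"fingers":85},{"travel":[38,-23,-8],"angular":[0,0,0],"fingers":85},{"travel":[38,-23,-8],"angular":[0,0,0],"fingers":85},{"travel":[38,-23,-8],"angular":[0,0,0],"fingers":85},{"travel":[38,-23,-8],"angular":[0,0,0],"fingers":85},{"travel":[38,-23,-8],"angular":[0,0,0],"fingers":85},{"travel":[38,-23,-8],"angular":[0,0,0],"fingers":85}]' 
python3 -m pendant '[{"travel":[10,-41,0],"angular":[0,0,0],"fingers":85},{"travel":[10,-41,0],"angular":[0,0,0],"fingers":85},{"travel":[10,-41,0],"angular":[0,0,0],"fingers":85},{"travel":[10,-41,0],"angular":[0,0,0],"fingers":85},{"travel":[10,-41,0],"angular":[0,0,0],"fingers":85},{"travel":[10,-41,0],"angular":[0,0,0],"fingers":85},{"travel":[10,-41,0],"angular":[0,0,0],"fingers":85},{"travel":[10,-41,0],"angular":[0,0,0],"fingers":85},{"travel":[10,-41,0],"angular":[0,0,0],"fingers":85},{"travel":[10,-41,0],"angular":[0,0,0],"fingers":85},{"travel":[10,-41,0],"angular":[0,0,0],"fingers":85},{"travel":[10,-41,0],"angular":[0,0,0],"fingers":85}]'
python3 -m pendant '[{"travel":[0,0,0],"angular":[0,0,-7.8],"fingers":85},{"travel":[0,0,0],"angular":[0,0,-7.8],"fingers":85},{"travel":[0,0,0],"angular":[0,0,-7.8],"fingers":85},{"travel":[0,0,0],"angular":[0,0,-7.8],"fingers":85},{"travel":[0,0,0],"angular":[0,0,-7.8],"fingers":85},{"travel":[0,0,0],"angular":[0,0,-7.8],"fingers":85},{"travel":[0,0,0],"angular":[0,0,-7.8],"fingers":85},{"travel":[0,0,0],"angular":[0,0,0],"fingers":85},{"travel":[0,0,0],"angular":[0,0,0],"fingers":85}]'
python3 - <<'E'
from h import *
p,d=vision.capture("wrist");c=vision.calibration("wrist")
cv2.imwrite("pics/w1.png",p[:,:,::-1]);np.savez("w1.npz",p=p,d=d,K=c["intrinsics"],T=c["extrinsics"])
print(np.round(c["intrinsics"],1),np.round(c["extrinsics"],3),observe()["joint_pos"])
E
```

```text
t: 1.0
eef_pos: [0.4969, -0.2978, 0.3034]
tool_rot: [-3.141, 0.0, 0.397]
force: [0.2, 0.5, -0.7]
grip_width: 0.0848
gripper_force: 0.0
t: 2.2
eef_pos: [0.4161, 0.2021, 0.3032]
tool_rot: [3.141, -0.0, 0.397]
force: [0.2, -0.7, -0.3]
grip_width: 0.0852
gripper_force: 0.0
t: 3.1
eef_pos: [0.4167, 0.2005, 0.3031]
tool_rot: [-3.141, 0.0, 1.347]
force: [0.2, 0.2, 0.1]
grip_width: 0.0856
gripper_force: 0.0
[[335.8   0.  317. ]
 [  0.  335.8 203.6]
 [  0.    0.    1. ]] [[ 0.975  0.21   0.072  0.435]
 [-0.222  0.921  0.319  0.284]
 [ 0.001 -0.327  0.945  0.445]
 [ 0.     0.     0.     1.   ]] [ 0.12918914  0.10644235 -0.71435535  1.8837792   0.07544943  1.17867897
 -0.8347746 ]
```

View pics/w1.png

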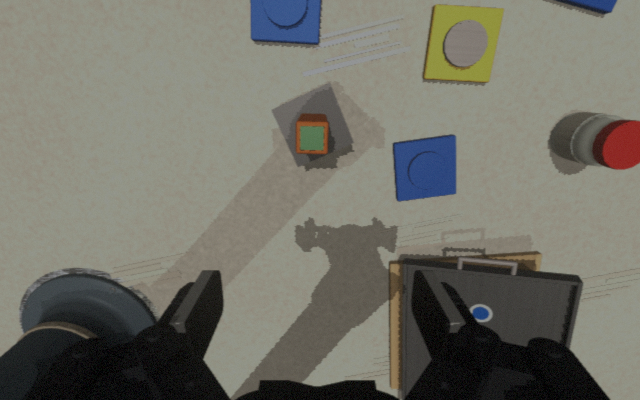

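The wrist view shows the gauge's display at (312,138), nearly square to the image, and the zero disc at (466,43).

```bash
python3 - <<'E'
from h import *
z=np.load("w1.npz");p=z["p"];c=dict(intrinsics=z["K"],extrinsics=z["T"])
hsv=cv2.cvtColor(p,cv2.COLOR_RGB2HSV);H,S,V=[hsv[...,i].astype(int) for i in range(3)]
# green display
m=((H>35)&(H<85)&(S>40)&(V>80)).astype(np.uint8);mm=np.zeros_like(m);mm[110:165,285:340]=m[110:165,285:340]
r=cv2.minAreaRect(max(cv2.findContours(mm,0,1)[0],key=cv2.contourArea));print("disp",r)
cen=onz(c,*r[0],.155);b=[onz(c,*q,.155) for q in cv2.boxPoints(r)];print(cen,[round(np.degrees(np.arctan2(*(b[(i+1)%4]-b[i])[[1,0]])),1) for i in range(4)],[np.linalg.norm(b[(i+1)%4]-b[i]) for i in range(4)])
# orange bright top ring
m=((H>4)&(H<20)&(S>120)&(V>140)).astype(np.uint8);mm=np.zeros_like(m);mm[100:165,285:340]=m[100:165,285:340]
r=cv2.minAreaRect(np.concatenate(cv2.findContours(mm,0,1)[0]));print("ring",r,onz(c,*r[0],.155))
b=[onz(c,*q,.155) for q in cv2.boxPoints(r)];print([round(np.degrees(np.arctan2(*(b[(i+1)%4]-b[i])[[1,0]])),1) for i in range(4)],[np.linalg.norm(b[(i+1)%4]-b[i]) for i in range(4)])
# disc
m=((H>22)&(H<35)&(S>130)&(V>80)).astype(np.uint8)
cn,hi=cv2.findContours(m[0:100,400:520],cv2.RETR_CCOMP,1);
for q,h in zip(cn,hi[0]):
    if h[3]>=0 and cv2.contourArea(q)>100:
        e=cv2.fitEllipse(q);u,v=e[0][0]+400,e[0][1];print("disc",u,v,e[1],onz(c,u,v,.02))
E
```

```text
disp ((311.5, 137.5), (23.0, 23.0), 90.0)
[0.42168227 0.24565341 0.155     ] [np.float64(-12.8), np.float64(-102.5), np.float64(167.2), np.float64(76.2)] [np.float64(0.01948256349497327), np.float64(0.01952050660945185), np.float64(0.01992007455909132), np.float64(0.019521809947133553)]
ring ((311.5, 137.0), (28.0, 27.0), 90.0) [0.42177868 0.2460664  0.155     ]
[np.float64(-12.8), np.float64(-102.4), np.float64(167.2), np.float64(76.1)] [np.float64(0.022805502635381274), np.float64(0.023742998683146152), np.float64(0.023430188498415234), np.float64(0.023744860636423178)]
disc 465.08313751220703 43.34492874145508 (44.307987213134766, 52.591224670410156) [0.61214018 0.29294529 0.02      ]
```

```bash
python3 - <<'E'
from h import *
go([.4217,.2435,.215],[np.pi,0,np.radians(77)])
E
```

```text
shift [43.  -4.7 88.1] turn [-0.01  0.02  0.19]
```

```bash
python3 -m pendant '[{"travel":[14.3,-1.6,29.4],"angular":[0,0,0.2],"fingers":85},{"travel":[14.3,-1.6,29.4],"angular":[0,0,0],"fingers":85},{"travel":[14.4,-1.5,29.4],"angular":[0,0,0],"fingers":85},{"travel":[0,0,0],"angular":[0,0,0],"fingers":85},{"travel":[0,0,0],"angular":[0,0,0],"fingers":85}]'
python3 - <<'E'
from h import *
p,d=vision.capture("wrist");c=vision.calibration("wrist")
cv2.imwrite("pics/w2.png",p[:,:,::-1]);np.savez("w2.npz",p=p,d=d,K=c["intrinsics"],T=c["extrinsics"])
hsv=cv2.cvtColor(p,cv2.COLOR_RGB2HSV);H,S,V=[hsv[...,i].astype(int) for i in range(3)]
m=((H>35)&(H<85)&(S>40)&(V>80)).astype(np.uint8)
r=cv2.minAreaRect(max(cv2.findContours(m,0,1)[0],key=cv2.contourArea));print("disp",r,onz(c,*r[0],.155),onz(c,*r[0],.155)-observe()["eef_pos"])
b=[onz(c,*q,.155) for q in cv2.boxPoints(r)];print([round(np.degrees(np.arctan2(*(b[(i+1)%4]-b[i])[[1,0]])),1) for i in range(4)])
E
```

```text
t: 3.65
eef_pos: [0.4217, 0.2437, 0.2151]
tool_rot: [-3.141, 0.001, 1.346]
force: [0.4, -1.1, 0.6]
grip_width: 0.0854
gripper_force: 0.0
disp ((317.0386657714844, 224.2651824951172), (29.853416442871094, 28.06641387939453), 3.012787342071533) [0.42209822 0.24482809 0.155     ] [-0.00019927  0.00120495 -0.06091719]
[np.float64(73.4), np.float64(-16.2), np.float64(-104.9), np.float64(163.7)]
```

View pics/w2.png

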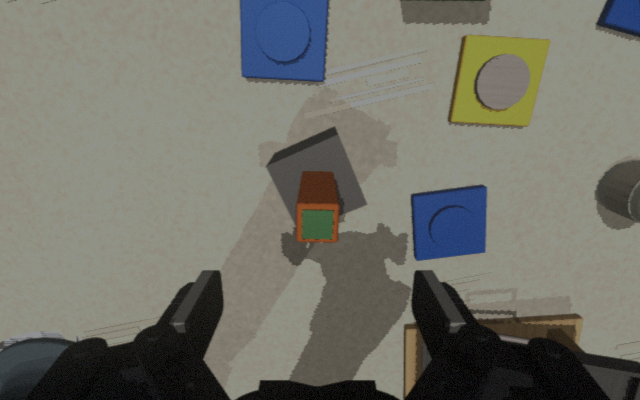

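The gauge head at (317,224) is centred between the fingers, so I descend and grip.

```bash
python3 -m pendant '[{"travel":[1,0,39],"angular":[0,0,0],"fingers":85},{"travel":[0,0,39],"angular":[0,0,0],"fingers":85},{"travel":[0,0,40],"angular":[0,0,0],"fingers":85},{"travel":[0,0,0],"angular":[0,0,0],"fingers":85},{"travel":[0,0,0],"angular":[0,0,0],"fingers":20},{"travel":[0,0,0],"angular":[0,0,0],"fingers":20},{"travel":[0,0,0],"angular":[0,0,0],"fingers":20},{"travel":[0,0,0],"angular":[0,0,0],"fingers":20},{"travel":[0,0,0],"angular":[0,0,0],"fingers":20},{"travel":[0,0,0],"angular":[0,0,0],"fingers":20}]' 60
python3 - <<'E'
from h import *
s=observe();print({k:np.round(s[k],3) for k in s})
E
```

```text
t: 4.7
eef_pos: [0.423, 0.2451, 0.0987]
tool_rot: [3.139, -0.001, 1.346]
force: [-0.8, -1.4, 8.2]
grip_width: 0.0275
gripper_force: 57.4
{'t': np.float64(4.7), 'joint_pos': array([-0.08 ,  0.417, -0.654,  2.069,  0.366,  0.766, -1.184]), 'dq': array([-0.001,  0.002, -0.   , -0.   ,  0.   , -0.   , -0.   ]), 'joint_efforts': array([-2.9500e-01, -3.3045e+01, -4.8060e+00, -1.5438e+01,  1.8000e-02,
       -5.1000e-01,  1.2000e-02]), 'eef_pos': array([0.423, 0.245, 0.099]), 'tool_rot': array([ 3.139e+00, -1.000e-03,  1.346e+00]), 'force': array([-0.797, -1.396,  8.234]), 'moment': array([-0.257,  0.192, -0.026]), 'gripper_force': np.float64(57.355), 'grip_width': np.float64(0.028)}
```

```bash
python3 -m pendant '[{"travel":[0,0,-10],"angular":[0,0,0],"fingers":20},{"travel":[0,0,-20],"angular":[0,0,0],"fingers":20},{"travel":[0,0,-30],"angular":[0,0,0],"fingers":20},{"travel":[0,0,-30],"angular":[0,0,0],"fingers":20},{"travel":[0,0,-20],"angular":[0,0,0],"fingers":20},{"travel":[0,0,0],"angular":[0,0,0],"fingers":20},{"travel":[0,0,0],"angular":[0,0,0],"fingers":20},{"travel":[0,0,0],"angular":[0,0,0],"fingers":20}]'
python3 - <<'E'
from h import *
for n in("wrist","scene"):
    p,d=vision.capture(n);c=vision.calibration(n)
    np.savez(f"{n}3.npz",p=p,d=d,K=c["intrinsics"],T=c["extrinsics"])
    if n=="wrist": a=p[150:,150:490]
    else: b=cv2.resize(p[90:240,340:470],None,fx=3,fy=3,interpolation=2)[:400]
cv2.imwrite("pics/lift_w.png",np.hstack([np.pad(a,((0,150),(0,0),(0,0))),b])[:,:,::-1])
go([.6125,.290,.19],[np.pi,0,1.346])
E
```

```text
t: 5.5
eef_pos: [0.4212, 0.2439, 0.2059]
tool_rot: [-3.14, 0.002, 1.346]
force: [0.8, -0.2, -1.5]
grip_width: 0.0275
gripper_force: 58.0
shift [ 87.3 176.2  15.4] turn [-0.12  0.09  0.02]
```

View pics/lift_w.png

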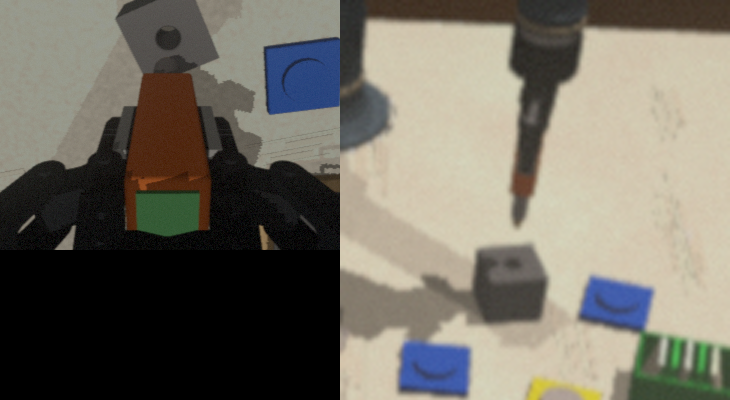

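```bash
cat >> h.py <<'E'
def proj(c,P):
    K=np.array(c["intrinsics"]);T=np.array(c["extrinsics"]);q=T[:3,:3].T@(np.array(P)-T[:3,3])
    return np.array([K[0,0]*q[0]/-q[2]+K[0,2],K[1,1]*-q[1]/-q[2]+K[1,2]])
E
python3 - <<'E'
from h import *
z=np.load("scene3.npz");p=z["p"];c=dict(intrinsics=z["K"],extrinsics=z["T"])
s=observe();x,y,zz=s["eef_pos"]
for h in(-.0887,-.0737,-.0337,.0): print(h,np.round(proj(c,[x,y,zz+h]),1))
hsv=cv2.cvtColor(p,cv2.COLOR_RGB2HSV);H,S,V=[hsv[...,i].astype(int) for i in range(3)]
for r in range(138,168):
    w=np.arange(385,415);g=V[r,385:415]<115;o=(S[r,385:415]>130)&(H[r,385:415]<20)
    print(r,"dark",w[g].mean().round(1) if g.any() else None,g.sum(),"orange",w[o].mean().round(1) if o.any() else None,o.sum())
E
```

```text
-0.0887 [398.7 165.5]
-0.0737 [399.3 162.1]
-0.0337 [400.7 152.8]
0.0 [401.9 144.8]
138 dark 402.5 8 orange None 0
139 dark 402.5 8 orange None 0
140 dark 402.0 7 orange None 0
141 dark 402.0 7 orange None 0
142 dark 402.0 7 orange None 0
143 dark 402.0 7 orange None 0
144 dark 402.0 7 orange None 0
145 dark 401.5 6 orange None 0
146 dark 401.0 7 orange None 0
147 dark 401.0 7 orange None 0
148 dark 401.0 7 orange None 0
149 dark 401.0 7 orange 401.0 1
150 dark 400.5 6 orange 400.2 5
151 dark 400.5 6 orange 400.5 4
152 dark 400.5 6 orange 400.5 2
153 dark 400.5 6 orange 400.5 4
154 dark 400.0 5 orange None 0
155 dark 400.0 5 orange None 0
156 dark 399.5 4 orange None 0
157 dark 399.5 4 orange None 0
158 dark 399.5 4 orange None 0
159 dark 399.5 4 orange None 0
160 dark 399.5 4 orange None 0
161 dark 399.0 3 orange None 0
162 dark 399.0 3 orange None 0
163 dark 398.5 2 orange None 0
164 dark None 0 orange None 0
165 dark None 0 orange None 0
166 dark None 0 orange None 0
167 dark None 0 orange None 0
```

The gauge hangs upright, and its tip projects to within 0.3 px of the expected (398.7,165.5). Moving over the disc.

```bash
python3 -m pendant '[{"travel":[17.5,35.2,0],"angular":[-0.12,0.09,0],"fingers":20},{"travel":[17.5,35.2,0],"angular":[0,0,0],"fingers":20},{"travel":[17.5,35.2,0],"angular":[0,0,0],"fingers":20},{"travel":[17.5,35.2,0],"angular":[0,0,0],"fingers":20},{"travel":[17.5,35.2,0],"angular":[0,0,0],"fingers":20},{"travel":[0,0,25],"angular":[0,0,0],"fingers":20},{"travel":[0,0,25],"angular":[0,0,0],"fingers":20},{"travel":[0,0,20],"angular":[0,0,0],"fingers":20},{"travel":[0,0,0],"angular":[0,0,0],"fingers":20},{"travel":[0,0,0],"angular":[0,0,0],"fingers":20},{"travel":[0,0,0],"angular":[0,0,0],"fingers":20}]'
python3 - <<'E'
from h import *
s=observe();print({k:np.round(s[k],4) for k in("eef_pos","tool_rot","force","joint_pos")})
o=[]
for n in("top","scene"):
    p,d=vision.capture(n);c=vision.calibration(n);t=np.array(s["eef_pos"])-[0,0,.0887]
    u=proj(c,t);v=proj(c,[.6125,.29,.02]);print(n,u,v)
    u0,v0=[int(q) for q in v];o.append(cv2.resize(p[v0-40:v0+30,u0-40:u0+40],None,fx=5,fy=5,interpolation=2))
cv2.imwrite("pics/plate.png",np.hstack(o)[:,:,::-1]); go([.6125,.29,.1087])
E
```

```text
t: 6.7
eef_pos: [0.6138, 0.2915, 0.1387]
tool_rot: [3.138, -0.003, 1.346]
force: [-0.5, 0.4, -0.7]
grip_width: 0.0274
gripper_force: 58.2
{'eef_pos': array([0.6138, 0.2915, 0.1387]), 'tool_rot': array([ 3.1382e+00, -3.0000e-03,  1.3464e+00]), 'force': array([-0.4863,  0.4069, -0.6585]), 'joint_pos': array([-0.1005,  0.6346, -0.6095,  1.5901,  0.4048,  1.0411, -1.0487])}
top [195.20595589 183.28106488] [198.32621379 186.34528259]
scene [415.04297352 216.79358925] [413.28441922 223.02874283]
shift [-1.7 -1.2 30.3]
```

View pics/plate.png

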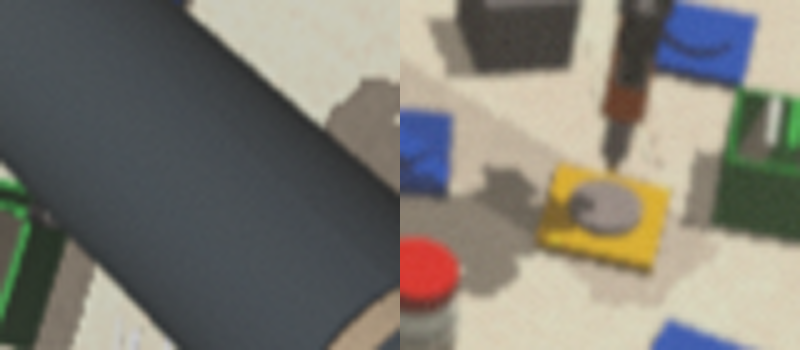

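The tip is about 30 mm above the disc and lined up with it (scene crop: tip at (613,168), disc at (605,208)).

```bash
python3 -m pendant '[{"travel":[-0.8,-0.6,10],"angular":[0.12,-0.09,0],"fingers":20},{"travel":[-0.8,-0.6,10],"angular":[0,0,0],"fingers":20},{"travel":[0,0,6],"angular":[0,0,0],"fingers":20},{"travel":[0,0,2],"angular":[0,0,0],"fingers":20},{"travel":[0,0,2],"angular":[0,0,0],"fingers":20},{"travel":[0,0,2],"angular":[0,0,0],"fingers":20},{"travel":[0,0,2],"angular":[0,0,0],"fingers":20},{"travel":[0,0,1],"angular":[0,0,0],"fingers":20},{"travel":[0,0,0],"angular":[0,0,0],"fingers":20},{"travel":[0,0,0],"angular":[0,0,0],"fingers":20}]'
```

```text
t: 7.8
eef_pos: [0.6118, 0.2896, 0.1028]
tool_rot: [3.141, -0.0, 1.346]
force: [-1.0, -1.5, 2.0]
grip_width: 0.0279
gripper_force: 58.5
```

```bash
R='see'; python3 -m pendant '[{"travel":[0,0,0],"angular":[0,0,0],"fingers":20},{"travel":[0,0,0],"angular":[0,0,0],"fingers":20},{"travel":[0,0,0],"angular":[0,0,0],"fingers":20},{"travel":[0,0,0],"angular":[0,0,0],"fingers":20},{"travel":[0,0,0],"angular":[0,0,0],"fingers":20},{"travel":[0,0,0],"angular":[0,0,0],"fingers":20}]'
python3 -m pendant '[{"travel":[0,0,0],"angular":[0,0,0],"fingers":20},{"travel":[0,0,0],"angular":[0,0,0],"fingers":20},{"travel":[0,0,0],"angular":[0,0,0],"fingers":20},{"travel":[0,0,0],"angular":[0,0,0],"fingers":20},{"travel":[0,0,0],"angular":[0,0,0],"fingers":20},{"travel":[0,0,0],"angular":[0,0,0],"fingers":20}]'
python3 -m pendant '[{"travel":[0,0,-5],"angular":[0,0,0],"fingers":20},{"travel":[0,0,-10],"angular":[0,0,0],"fingers":20},{"travel":[0,0,-25],"angular":[0,0,0],"fingers":20},{"travel":[0,0,-40],"angular":[0,0,0],"fingers":20},{"travel":[0,0,-40],"angular":[0,0,0],"fingers":20},{"travel":[0,0,-40],"angular":[0,0,0],"fingers":20},{"travel":[0,0,0],"angular":[0,0,0],"fingers":20},{"travel":[0,0,0],"angular":[0,0,0],"fingers":20}]'
python3 - <<'E'
from h import *
z=np.load("top0.npz");p,d=z["p"],z["d"];c=dict(intrinsics=z["K"],extrinsics=z["T"])
# tin yaw from the rim outline edges would do; use plane normal azimuth (-8.8) and check by spot line / rim
hsv=cv2.cvtColor(p,cv2.COLOR_RGB2HSV);m=((hsv[...,2]<110)).astype(np.uint8);m[:,:285]=0;m[:,425:]=0;m[:140]=0;m[255:]=0
m=cv2.morphologyEx(m,cv2.MORPH_OPEN,np.ones((9,9)))
r=cv2.minAreaRect(max(cv2.findContours(m,0,1)[0],key=cv2.contourArea));print(r)
for q in cv2.boxPoints(r): print(q,onz(c,*q,.08))
yaw=np.radians(-8.8)
R=Ro.from_euler("xyz",[0,np.radians(-20),yaw]);n=R.as_matrix()[:,2];print("n",n)
R1=R*Ro.from_euler("xyz",[np.pi,0,0])
s=observe();print(s["eef_pos"],s["joint_pos"])
spot=np.array([.5616,-.200,.0741])
for ps in(0,45,60,75,90):
    T=R1*Ro.from_euler("z",-ps,degrees=True);print(ps,end=" ");go(spot+n*(.0887+.1),T)
E
```

```text
t: 8.4
eef_pos: [0.6118, 0.2895, 0.1025]
tool_rot: [3.141, 0.0, 1.346]
force: [-2.4, -0.9, 2.0]
grip_width: 0.0273
gripper_force: 58.5
t: 9.0
eef_pos: [0.6118, 0.2896, 0.1026]
tool_rot: [3.141, -0.0, 1.346]
force: [-1.2, -0.8, 2.0]
grip_width: 0.0271
gripper_force: 58.5
t: 9.8
eef_pos: [0.612, 0.2899, 0.2638]
tool_rot: [3.14, -0.001, 1.346]
force: [0.0, 0.5, -1.7]
grip_width: 0.0275
gripper_force: 58.3
((352.66754150390625, 198.63717651367188), (115.65355682373047, 78.34666442871094), 8.841814994812012)
[289.50674 228.4566 ] [0.49203404 0.03896051 0.08      ]
[301.54916 151.04099] [0.69645993 0.01158082 0.08      ]
[415.82834 168.81775] [ 0.6519374  -0.28617471  0.08      ]
[403.78592 246.23337] [ 0.44998833 -0.24960962  0.08      ]
n [-0.33799401  0.05232424  0.93969262]
[0.61197799 0.28987191 0.2638052 ] [-0.07522251  0.52758032 -0.6524538   1.46243767  0.32763007  1.25933758
 -0.98612784]
0 shift [-493.4   -4.5   11.7] turn [-14.95  15.94  85.  ]
45 shift [-493.4   -4.5   11.7] turn [-18.5    8.36  40.51]
60 shift [-493.4   -4.5   11.7] turn [-19.19   5.8   25.67]
75 shift [-493.4   -4.5   11.7] turn [-19.64   3.22  10.82]
90 shift [-493.4   -4.5   11.7] turn [-19.87   0.63  -4.03]
```

```bash
python3 -m pendant '[{"travel":[-25,0,0],"angular":[0,0,0],"fingers":20},{"travel":[-45,0,0],"angular":[0,0,0],"fingers":20},{"travel":[-45,0,0],"angular":[0,0,0],"fingers":20},{"travel":[-45,0,0],"angular":[0,0,0],"fingers":20},{"travel":[-45,0,0],"angular":[0,0,0],"fingers":20},{"travel":[-45,0,0],"angular":[0,0,0],"fingers":20},{"travel":[-45,0,0],"angular":[0,0,0],"fingers":20},{"travel":[-45,0,0],"angular":[0,0,0],"fingers":20},{"travel":[-45,0,0],"angular":[0,0,0],"fingers":20},{"travel":[-45,0,0],"angular":[0,0,0],"fingers":20},{"travel":[-42,0,0],"angular":[0,0,0],"fingers":20},{"travel":[-21,-4,10],"angular":[0,0,0],"fingers":20}]'
python3 -m pendant '[{"travel":[0,0,0],"angular":[-6,0.2,-1.3],"fingers":20},{"travel":[0,0,0],"angular":[-6,0.2,-1.3],"fingers":20},{"travel":[0,0,0],"angular":[-6,0.2,-1.4],"fingers":20},{"travel":[0,0,0],"angular":[-1.9,0,0],"fingers":20},{"travel":[0,0,0],"angular":[0,0,0],"fingers":20},{"travel":[0,0,0],"angular":[0,0,0],"fingers":20}]'
python3 - <<'E'
from h import *
s=observe();print(s["joint_pos"])
R=Ro.from_euler("xyz",[0,np.radians(-20),np.radians(-8.8)]);n=R.as_matrix()[:,2]
R1=R*Ro.from_euler("xyz",[np.pi,0,0])*Ro.from_euler("z",-90,degrees=True)
k=np.array([0.35847284,-0.05539125,-0.13827632])
o=[]
for nm in("wrist","scene"):
    p,d=vision.capture(nm);c=vision.calibration(nm)
    hsv=cv2.cvtColor(p,cv2.COLOR_RGB2HSV);H,S,V=[hsv[...,i].astype(int) for i in range(3)]
    m=(((H<7)|(H>173))&(S>130)&(V>70)).astype(np.uint8)
    q,l,st,ce=cv2.connectedComponentsWithStats(m)
    for i in range(1,q):
        if st[i,4]>8 and st[i,4]<1500:
            oo,dd=ray(c,*ce[i]);t=(k@[oo[0],oo[1],1]-oo[2])/(dd[2]-k[0]*dd[0]-k[1]*dd[1]);print(nm,st[i],ce[i].round(1),(oo+t*dd).round(4))
    if nm=="wrist": o.append(p)
    np.savez(nm+"5.npz",p=p,d=d,K=c["intrinsics"],T=c["extrinsics"])
cv2.imwrite("pics/w5.png",o[0][:,:,::-1])
go([.5616,-.198,.0741]+n*(.0887+.1),R1)
E
```

```text
t: 11.0
eef_pos: [0.4965, -0.1952, 0.2515]
tool_rot: [-3.141, 0.002, 1.34]
force: [0.0, 0.5, -2.2]
grip_width: 0.0273
gripper_force: 58.2
t: 11.6
eef_pos: [0.4975, -0.1902, 0.2516]
tool_rot: [2.796, 0.0, 1.416]
force: [0.4, -0.2, -0.8]
grip_width: 0.0274
gripper_force: 58.4
[ 0.88207164  0.10516123 -0.5983269   2.04583466  0.01858363  0.66660701
  0.12940575]
wrist [307 164  18  18 260] [315.6 172.4] [ 0.5605 -0.1955  0.0735]
scene [368 231  16  13 166] [375.7 237. ] [0.8144 0.142  0.1458]
shift [ 1.9 -1.2  0.4] turn [-0.13  0.01 -0.01]
```

View pics/w5.png

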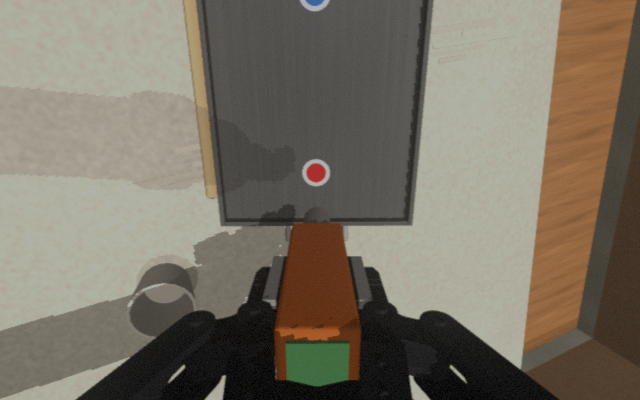

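The wrist view shows the red spot at (316,172), with the gauge tip (317,214) in line with it and the blue spot at the top edge.

```bash
python3 - <<'E'
from h import *
R=Ro.from_euler("xyz",[0,np.radians(-20),np.radians(-8.8)]);n=R.as_matrix()[:,2]
R1=R*Ro.from_euler("xyz",[np.pi,0,0])*Ro.from_euler("z",-90,degrees=True)
S=np.array([.561,-.1968,.0705])
go(S+n*(.0887+.012),R1)
z=np.load("wrist5.npz");d=z["d"];c=dict(intrinsics=z["K"],extrinsics=z["T"])
P=np.array([pt(c,u,v,d[v,u]) for u in range(240,395,6) for v in range(60,200,6) if d[v,u]>0])
A=np.c_[P[:,:2],np.ones(len(P))];k=np.linalg.lstsq(A,P[:,2],rcond=None)[0]
for _ in range(3):
    g=abs(P[:,2]-A@k)<.004;k=np.linalg.lstsq(A[g],P[g,2],rcond=None)[0]
print(k,np.degrees(np.arctan(np.hypot(*k[:2]))),np.degrees(np.arctan2(k[1],k[0])),"z at spot",k@[.561,-.1968,1],g.mean())
E
```

```text
shift [ 3.  -3.  91.5] turn [-0.13  0.01 -0.01]
[ 0.36294822 -0.05336941 -0.14135856] 20.14561616254426 -8.365063258971343 z at spot 0.07275849324740302 1.0
```

```bash
python3 -m pendant '[{"travel":[1.5,-1.5,15],"angular":[-0.1,0,0],"fingers":20},{"travel":[1.5,-1.5,25],"angular":[0,0,0],"fingers":20},{"travel":[0,0,25],"angular":[0,0,0],"fingers":20},{"travel":[0,0,15],"angular":[0,0,0],"fingers":20},{"travel":[0,0,8],"angular":[0,0,0],"fingers":20},{"travel":[0,0,0],"angular":[0,0,0],"fingers":20},{"travel":[0,0,0],"angular":[0,0,0],"fingers":20},{"travel":[0,0,0],"angular":[0,0,0],"fingers":20},{"travel":[0,0,0],"angular":[0,0,0],"fingers":20}]'
python3 - <<'E'
from h import *
R=Ro.from_euler("xyz",[0,np.radians(-20),np.radians(-8.6)]);n=R.as_matrix()[:,2]
R1=R*Ro.from_euler("xyz",[np.pi,0,0])*Ro.from_euler("z",-90,degrees=True)
s=observe();Rt=Ro.from_euler("xyz",s["tool_rot"]).as_matrix();tip=s["eef_pos"]+.0887*Rt[:,2]
F=np.array([np.array(s["force"])@n]);print("tip",tip,"Fn",F)
S=np.array([.561,-.1968,.072]);go(S+n*.0887,R1)
o=[]
for nm,b in(("wrist",None),("scene",None)):
    p,d=vision.capture(nm);c=vision.calibration(nm);u=proj(c,tip);w=proj(c,S);print(nm,u,w)
    x,y=[int(q) for q in w];h=60 if nm=="wrist" else 25
    o.append(cv2.resize(p[y-h:y+h,x-h:x+h],(400,400),interpolation=2))
cv2.imwrite("pics/near.png",np.hstack(o)[:,:,::-1])
E
```

```text
t: 12.6
eef_pos: [0.5258, -0.1917, 0.1697]
tool_rot: [2.791, 0.001, 1.416]
force: [0.0, -0.2, -1.7]
grip_width: 0.027
gripper_force: 58.4
tip [ 0.55587302 -0.19653919  0.08644298] Fn [-1.56977656]
shift [ 0.3 -0.  15.3] turn [ 0.09  0.17 -0.21]
wrist [317.96786504 210.90916572] [317.68440464 203.37689994]
scene [270.85789844 191.37340103] [270.79303369 195.58981804]
```

View pics/near.png

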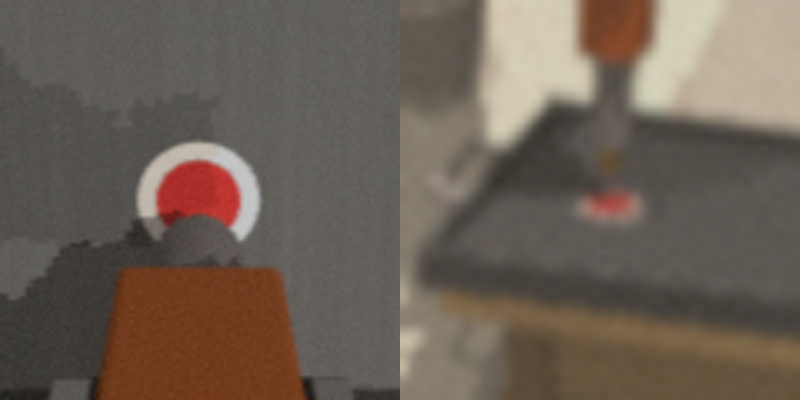

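The tip sits over the spot in both views (wrist crop: spot at (198,200); scene crop: tip at (608,165), spot at (610,205)). Pressing slowly.

```bash
python3 -m pendant '[{"travel":[0.3,0,4],"angular":[0.1,0.1,0],"fingers":20},{"travel":[0,0,4],"angular":[0,0,0],"fingers":20},{"travel":[0,0,3],"angular":[0,0,0],"fingers":20},{"travel":[0,0,2],"angular":[0,0,0],"fingers":20},{"travel":[0,0,2],"angular":[0,0,0],"fingers":20},{"travel":[0,0,0],"angular":[0,0,0],"fingers":20},{"travel":[0,0,0],"angular":[0,0,0],"fingers":20},{"travel":[0,0,0],"angular":[0,0,0],"fingers":20}]'
cat > f.py <<'E'
from h import *
R=Ro.from_euler("xyz",[0,np.radians(-20),np.radians(-8.6)]);n=R.as_matrix()[:,2]
R1=R*Ro.from_euler("xyz",[np.pi,0,0])*Ro.from_euler("z",-90,degrees=True)
F=[];Q=[]
for i in range(8):
    s=observe();F.append(np.array(s["force"])@n);Q.append(s["eef_pos"]);vision.capture("wrist")
s=observe();Rt=Ro.from_euler("xyz",s["tool_rot"]).as_matrix();q=np.mean(Q,0)
print("Fn",np.mean(F).round(2),np.std(F).round(2),"tip if free",q+.0887*Rt[:,2],"tilt deg",np.degrees(np.arccos(-Rt[:,2]@n)))
go(np.array([.561,-.1968,.072])+n*.0887,R1,p0=q)
E
python3 f.py
```

```text
t: 13.5
eef_pos: [0.5304, -0.1919, 0.1547]
tool_rot: [2.794, -0.001, 1.417]
force: [-0.6, 0.4, -1.3]
grip_width: 0.0276
gripper_force: 58.5
Fn 0.13 0.7 tip if free [ 0.56031627 -0.19646316  0.07130751] tilt deg 0.09844991778942555
shift [-0.3  0.8 -0.4] turn [-0.09  0.03 -0.21]
```

```bash
python3 -m pendant '[{"travel":[0,0,1],"angular":[0,0,0],"fingers":20},{"travel":[0,0,1],"angular":[0,0,0],"fingers":20},{"travel":[0,0,1],"angular":[0,0,0],"fingers":20},{"travel":[0,0,1],"angular":[0,0,0],"fingers":20},{"travel":[0,0,0],"angular":[0,0,0],"fingers":20},{"travel":[0,0,0],"angular":[0,0,0],"fingers":20},{"travel":[0,0,0],"angular":[0,0,0],"fingers":20}]'
python3 f.py
```

```text
t: 14.6
eef_pos: [0.5319, -0.1922, 0.151]
tool_rot: [2.794, -0.001, 1.417]
force: [-1.7, 0.3, 1.0]
grip_width: 0.0273
gripper_force: 58.7
Fn 1.66 0.29 tip if free [ 0.56182416 -0.19674444  0.06760439] tilt deg 0.0884026811914911
shift [-0.2  0.6 -4.4] turn [-0.08  0.03 -0.21]
```

```bash
python3 - <<'E'
from h import *
o=[]
for nm,(x,y),h in(("wrist",(317,205),60),("scene",(271,192),25)):
    p,d=vision.capture(nm);o.append(cv2.resize(p[y-h:y+h,x-h:x+h],(400,400),interpolation=2))
cv2.imwrite("pics/end.png",np.hstack(o)[:,:,::-1])
E
```

```text
(no output)
```

View pics/end.png

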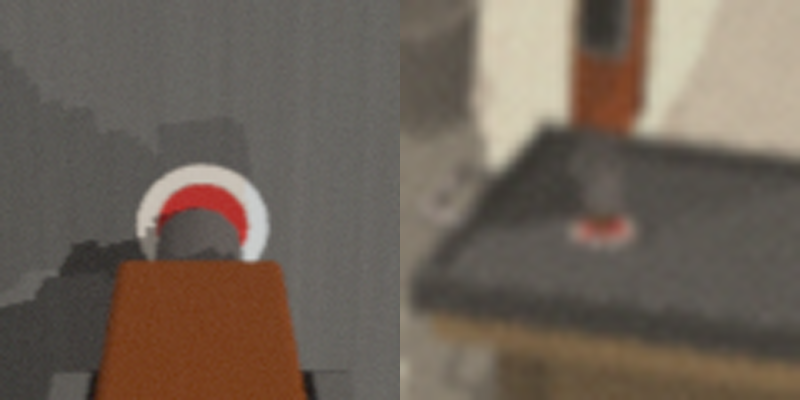

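The tip stands on the red spot: in the scene crop the tip meets it at about (603,225), with the disc centred at (603,231). The barrel is centred on the spot in the wrist crop. Handing in.

```bash
python3 -c "
from station import hand_in
print(hand_in())"
```

```text
the job is handed in; nothing more can be done
None
```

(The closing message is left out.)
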